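# Shut off and bleed the red circuit at the hydraulic manifold

## Robot

A 6-joint arm with a two-finger parallel gripper is mounted at the origin on the work surface; the furniture and walls round the work are solid. World frame = base frame: x ahead of the robot, y to its left, z up, the work surface at z = 0. Lengths are in mm, angles in rad, forces in N, time in s.
With the tool pointing down it reaches from about 275 to 1000 mm from the base axis. Payload 8.4 kg.
Tool frame: the origin (TCP) lies midway between the tips of the shut fingers; the grasp point (between the pads) lies 19 mm behind it; z points along the fingers, y is the line along which they close (so a half turn about z gives the same grasp; the last joint's range is limited). The gripper opens to 85 mm and grips with 20 to 120 N. Pads are 22 mm wide; open, the fingers measure 114 mm over their backs; the gripper's body (76 mm by 85 mm) begins 54 mm behind the grasp point. The pads swing forward as they close: fully open they stand 13 mm farther back than shut.
Start: joints at [1.102, 0.353, 1.633, -0, 1.155, -0.002], TCP at [281.268, 558.136, 231.281] pointing down, gripper open.
Joint ranges: [-2.63, 2.63], [-0.92, 2.1], [0.06, 2.66], [-1.3, 4.44], [0, 2.69], [-3.02, 3.02]. Speed limits (rad/s): [2.22, 2.22, 2.79, 3.14, 3.14, 3.14].

## Interface

Orientations are given as [roll, pitch, yaw] about the fixed x, y, z axes, in that order (R = Rz(yaw) Ry(pitch) Rx(roll)).
In Python, from rig import telemetry, optics, r gives the robot as it stands.
- The arm moves only by the tool play_rows, never from a script. Its arguments are lists of equal length, an entry for each row: "dp": the shift along the tool's x, y, z in units of 40 mm (1.0 is 40 mm), a list of three; "rot": the turn, a rotation vector about the tool's x, y, z in units of 6 degrees (1.0 is 6 degrees), a list of three. In form: {"dp": [[tx, ty, tz], ...], "rot": [[ax, ay, az], ...]}. A call has 1 to 5 rows; each row is the pose to reach, as a shift and turn from the pose commanded when the call began, along the tool's axes at that moment; what a row does not reach only later rows make up. A row lasts 1/12 s, in which the tool goes at most 41.7 mm and 7.16 degrees, less where a joint would pass 70% of its speed; a pose out of reach is approached as far as the arm can. A call with a gripper value outside its range is refused whole. "fingers" is the opening, from 0 (shut) to 1 (fully open), set as the call begins (left out, the last holds). The fingers move at their own pace and stop on an object; "grip_force" is the grip in N (left out, the last holds). Time passes only in rows, so rows that repeat a pose let the fingers close. It gives the time, the measured TCP pose, the force, the opening and the grip force at its end, in the units of the state.
- telemetry.sense(): the state, without advancing time (a new reading comes with each control period).
- optics.grab_frame(name): name is "side" or "top"; returns a dict with "color" (420x560x3 uint8, red, green, blue), "mtx" (3x3 intrinsics, pixels), "D" ([k1, k2, p1, p2, k3] as OpenCV has them; the pictures are not rectified), "R" (3x3) and "t" (3): a world point X has camera coordinates R X + t. Camera axes: x right, y down, z forward; pixel columns grow to the right and rows downward; lengths in mm; the calibration is good to about 2 mm. A picture is of the moment at which its call begins. There is no depth.
- r.sign_off(): hands the job in; it is judged then, once.
The state is a dict: "clock": time; "qpos": joint angles; "qvel": joint speeds; "joint_efforts": joint torques, N m; "eef_pos": TCP position; "tcp_rot": TCP orientation; "contact_force": force on the tool from outside, world axes, zero at the start; "wrist_torque": the same for the moment, N m; "opening": opening from 0.0 (shut) to 1.0 (fully open); "grasp_force": force on a finger pad.
Only numpy, scipy, OpenCV 4.12 (cv2) and the standard library are available. Lean on these libraries where they do the work, as an engineer would, in place of code of your own. Each camera call takes 0.05 s, during which the arm holds its last target. There are 200 camera calls.

## Task

Take the pressure off the red circuit of the hydraulic manifold so that its coupler can be changed: push the red lever round clockwise (seen from above) until it is fully shut, square across its line against the stop, and only then push the yellow bleed lever round anticlockwise until it is fully open, in line against its stop, and the gauge has fallen to zero. Leave the blue lever as it stands and the loose coupler, pot and spanner where they lie; a fingertip push is all the levers need, and nothing is to be lifted or carried.

Things in the scene. Friction and masses are not known exactly. Their poses are not given: they have to be found in the camera images.
- manifold: aluminium bar 50 x 250 x 44 mm on a steel foot 64 x 270 x 8, fixed; origin under its centre, y along the bar, x to the outlet side, z up. Three valves (34 mm cubes, tops 86 mm above the bench) stand on it 100 mm apart; which colour stands where differs. Outlets stick out to +x under the levers, 90 mm from the axes, up to 84 mm high; a round gauge on the -x face is 66 mm high
- red_stem (a point): point on the red valve's upright turning axis at the mid-height of its lever, 115 mm above the bench. Fixed to the valve: its x axis points along the valve's outlet, away from the manifold's gauge side; z up
- red_push (a point): point on the red lever (supply of the circuit to be shut off, starts open or a little throttled), 50 mm from the axis at the middle of the red sleeve's width and height; moves with the lever, x axis outward along it. The sleeve is 18 mm wide, 13 tall and reaches from 24 to 74 mm from the axis. Pushed here it needs about 5 N and stays where it is left
- red_lever (a joint): turn of the red lever about its upright axis, rad: 0 = open, lever in line with the outlet (along +x of red_stem), against one stop; 1.571 = shut, lever square across (along -y of red_stem), against the other stop. It grows clockwise seen from above
- yellow_stem (a point): point on the yellow valve's upright turning axis at the mid-height of its lever, 115 mm above the bench. Fixed to the valve: its x axis points along the valve's outlet, away from the manifold's gauge side; z up
- yellow_push (a point): point on the yellow lever (bleed to the tank, starts shut or nearly), 50 mm from the axis at the middle of the yellow sleeve's width and height; moves with the lever, x axis outward along it. The sleeve is 18 mm wide, 13 tall and reaches from 24 to 74 mm from the axis. Pushed here it needs about 5 N and stays where it is left
- yellow_lever (a joint): turn of the yellow lever about its upright axis, rad: 0 = open, lever in line with the outlet (along +x of yellow_stem), against one stop; 1.571 = shut, lever square across (along -y of yellow_stem), against the other stop. It grows clockwise seen from above
- blue_stem (a point): point on the blue valve's upright turning axis at the mid-height of its lever, 115 mm above the bench. Fixed to the valve: its x axis points along the valve's outlet, away from the manifold's gauge side; z up
- blue_push (a point): point on the blue lever (supply of another circuit, which stays as it is), 50 mm from the axis at the middle of the blue sleeve's width and height; moves with the lever, x axis outward along it. The sleeve is 18 mm wide, 13 tall and reaches from 24 to 74 mm from the axis. Pushed here it needs about 5 N and stays where it is left
- blue_lever (a joint): turn of the blue lever about its upright axis, rad: 0 = open, lever in line with the outlet (along +x of blue_stem), against one stop; 1.571 = shut, lever square across (along -y of blue_stem), against the other stop. It grows clockwise seen from above
- gauge (a joint): red needle of the pressure gauge (white dial 40 mm across, tilted to the robot): rad clockwise from zero pressure at the lower left of the dial. It follows the bleed: about 2.6 while the yellow valve is shut, 0 when it is fully open
- spare_coupler: loose quick coupler, silver and brass, 25 mm across and 65 mm tall, standing; origin under its centre
- grease: loose white pot with a red nozzle, 44 mm across and 90 mm tall, standing; origin under its centre. Left of it and behind the manifold the room's own fixed equipment stands up to 0.36 m tall
- spanner: loose silver combination spanner 258 mm long, 10 mm thick, lying flat; origin under its middle, y along the shank

How it is judged (in metres and radians):
On the way, in this order (a step that is already met when the one before it is completed fails the run):
1. the red valve is fully shut while the yellow bleed is still shut (value of joint red_lever above 1.47 rad and value of joint yellow_lever above 1.2 rad), for 0.2 s.
2. the yellow bleed is fully open and the gauge reads zero (value of joint yellow_lever below 0.1 rad and value of joint gauge below 0.25 rad), for 0.2 s.
At the end, for the whole second after the job is handed in: The red lever is within 0.1 rad (6 degrees) of its shut stop, the yellow lever within 0.1 rad of its open stop, the gauge needle within 0.25 rad of zero, the blue lever's push point within 10 mm and the loose coupler, pot and spanner within 20 mm of where they started (all of step 2 and value of joint red_lever above 1.47 rad and distance of blue_push from where it was at the start of the episode below 0.01 m and distance of each of spare_coupler, spanner, grease from where it was at the start of the episode below 0.02 m); the robot touches nothing.
It fails at once if the yellow bleed is opened (below 1.2 rad) while the red valve is not shut (below 1.4 rad) (value of joint yellow_lever below 1.2 rad and value of joint red_lever below 1.4 rad).
It fails at once if the blue lever's push point is moved by more than 10 mm (distance of blue_push from where it was at the start of the episode above 0.01 m).
It fails at once if a loose thing (coupler, pot or spanner) is moved or lifted by more than 20 mm (distance of any of spare_coupler, spanner, grease from where it was at the start of the episode above 0.02 m).
It also fails if it takes over 51 s, if anything falls off the work surface, if the arm or the gripper's body presses on something with over 40 N, if the wrist force passes 120 N, or if a joint passes its speed limit or range.

## Working session

There is one attempt and no reset: what is moved stays moved. The work goes in short steps, Python scripts to look and compute and a tool call to move; the robot and the scene stay as the last step left them, time stands still between calls to the robot, and variables do not carry over. Pictures are saved under pics/ and viewed, at most 10 in all, crops included, and the job is handed in when it is done.

Besides the shell and the picture viewer there is one more tool, called after "Emit:" in YAML: its name, and indented under it one key for each argument. play_rows: Moves the arm, as the interface text tells. Its arguments: {"type":"object","properties":{"dp":{"type":"array"},"rot":{"type":"array"},"fingers":{"type":"number"},"grip_force":{"type":"number"}},"required":["dp","rot"]}

```bash
mkdir -p pics
python3 - <<'E'
from rig import telemetry, optics, r
import cv2, pickle
d={}
for n in("top","side"):
    f=optics.grab_frame(n); d[n]=f
    cv2.imwrite(f"pics/{n}0.png",cv2.resize(f["color"][:,:,::-1],(800,600),interpolation=cv2.INTER_CUBIC))
    print(n,f["R"].round(3).tolist(),f["t"].round(0),f["mtx"].round(0).tolist())
pickle.dump(d,open("f0.pkl","wb"))
print(telemetry.sense())
E
```

```text
top [[-0.027, -1.0, -0.005], [-0.996, 0.027, -0.083], [0.084, 0.003, -0.997]] [-10. 436. 931.] [[395.0, 0.0, 277.0], [0.0, 395.0, 217.0], [0.0, 0.0, 1.0]]
side [[0.991, -0.135, 0.003], [-0.063, -0.483, -0.873], [0.119, 0.865, -0.487]] [-442.   90.  945.] [[405.0, 0.0, 283.0], [0.0, 405.0, 204.0], [0.0, 0.0, 1.0]]
{'clock': 0.1, 'qpos': array([ 1.10162423e+00,  3.53603284e-01,  1.63403908e+00,  3.69013422e-05,
        1.15524181e+00, -2.38435363e-03]), 'qvel': array([-0.00054406, -0.00184899, -0.00216518, -0.00072195, -0.00068226,
       -0.0008293 ]), 'joint_efforts': array([-9.87733620e-04, -6.06360340e+01, -3.42817962e+01, -8.12048370e-05,
        3.95658659e-03,  1.45691365e-05]), 'eef_pos': array([281.04857742, 557.76176136, 230.63038525]), 'tcp_rot': array([-3.14030121e+00, -3.68208464e-05,  2.67478997e+00]), 'contact_force': array([-0.36889931,  0.27629834, -0.16161825]), 'wrist_torque': array([-0.03081008,  0.00069537,  0.03240895]), 'grasp_force': 0.0, 'opening': 1.0030780280667748}
```

View pics/top0.png

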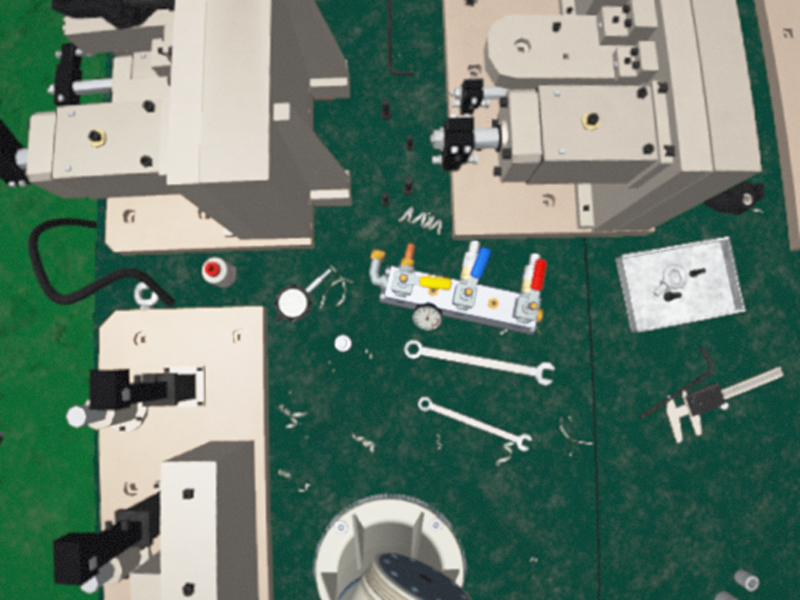

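View pics/side0.png

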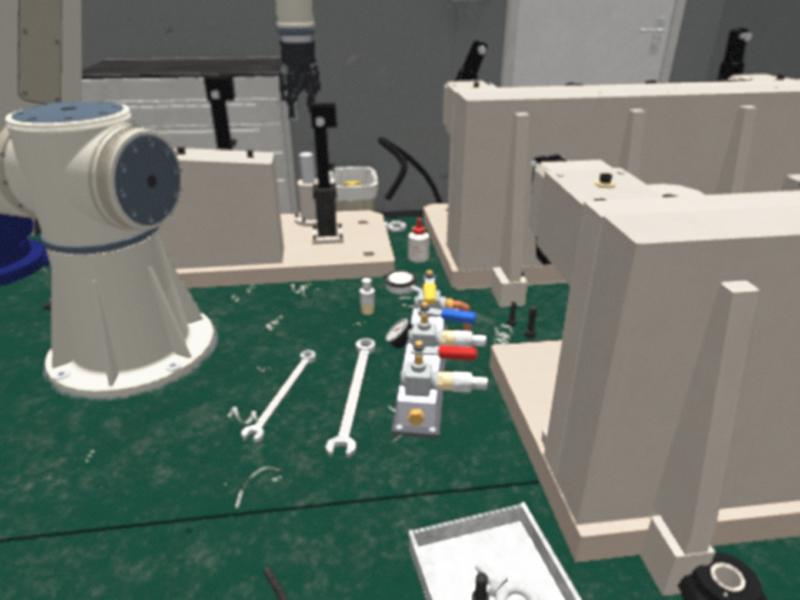

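The top view shows the manifold, with yellow left at (405,280), blue centre at (467,292) and red right at (530,305). The red lever points to about (540,270), and the yellow lever lies along the bar at about (435,283). The spanner is at (480,360), the coupler at (343,343) and the pot at (215,270). Next I'll zoom in on the manifold.

```bash
cat > h.py <<'E'
import numpy as np, cv2
def proj(f,P):
    return cv2.projectPoints(np.atleast_2d(np.float64(P)),cv2.Rodrigues(f["R"])[0],np.float64(f["t"]),f["mtx"],np.float64(f["D"]))[0][:,0]
def ray(f,uv,z):
    n=cv2.undistortPoints(np.float64(uv).reshape(-1,1,2),f["mtx"],np.float64(f["D"]))[:,0]
    C=-f["R"].T@f["t"]; d=np.c_[n,np.ones(len(n))]@f["R"]
    return C+d*((z-C[2])/d[:,2])[:,None]
def crop(f,x,y,w,h,s,name):
    cv2.imwrite(name,cv2.resize(f["color"][y:y+h,x:x+w,::-1],None,fx=s,fy=s,interpolation=cv2.INTER_CUBIC))
E
python3 - <<'E'
import pickle; from h import *
d=pickle.load(open("f0.pkl","rb"))
crop(d["top"],250,160,140,100,5.7,"pics/t1.png"); crop(d["side"],260,180,90,130,4.6,"pics/s1.png")
for n in d: print(n,-d[n]["R"].T@d[n]["t"], proj(d[n],[[281,558,231],[0,0,0]]), d[n]["D"])
E
```

```text
top [356.7162808  -23.92472349 964.5528583 ] [[-14.13531241 294.21593363]
 [272.59852045 398.05919444]] [-0.10774266  0.          0.          0.          0.        ]
side [ 331.14805127 -833.43185203  539.91099729] [[211.58471162  84.50231543]
 [ 92.98208179 243.23638742]] [0.01545334 0.         0.         0.         0.        ]
```

View pics/t1.png

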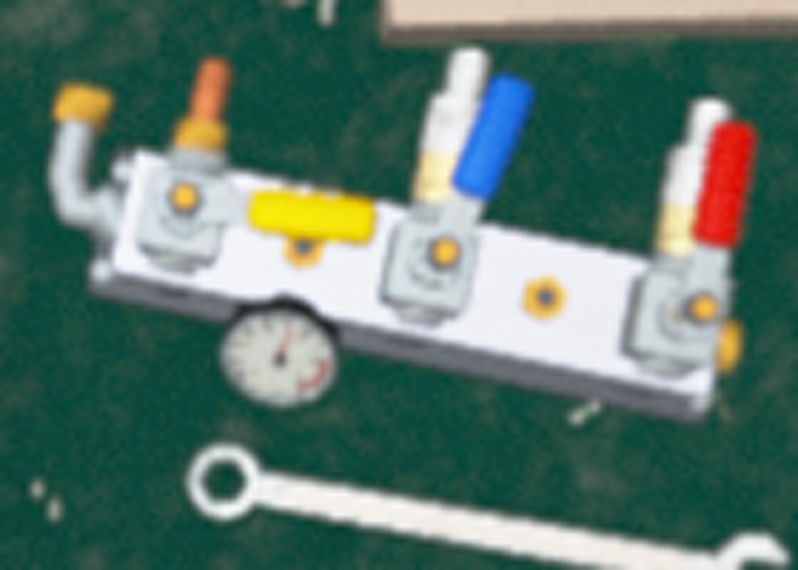

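View pics/s1.png

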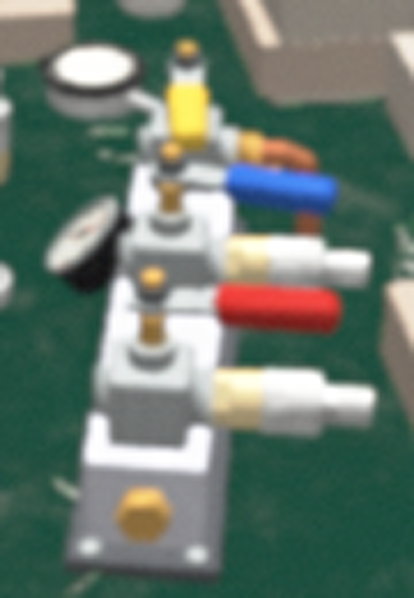

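The crop shows the stem nuts at yellow (185,197), blue (446,252) and red (705,307). Sleeve ends and middles: red (722,245)→(738,125), yellow (252,214)→(375,220), blue (472,195)→(517,80). I'll turn these into world positions.

Run:
```python
import pickle; from h import *
d=pickle.load(open("f0.pkl","rb")); f=d["top"]
k=lambda L:np.float64(L)/5.7+[250,160]
nut=ray(f,k([[185,197],[446,252],[705,307]]),128)
print("nuts",nut.round(1), np.linalg.norm(np.diff(nut,axis=0),axis=1))
sl=ray(f,k([[722,245],[738,125],[252,214],[375,220],[472,195],[517,80]]),118); print(sl.round(1))
v=nut[0]-nut[2]; ya=np.arctan2(v[1],v[0])-np.pi/2; print("manifold yaw",ya)
for n,i,j in(("red",2,0),("yel",0,2),("blue",1,4)):
    w=(sl[j]+sl[j+1])/2-nut[i]; print(n,"mid r",np.hypot(*w[:2]),"lever",ya-np.arctan2(w[1],w[0]))
# side consistency
ks=lambda L:np.float64(L)/4.6+[260,180]
for z in(115,125,130): print(z,proj(d["side"],np.c_[nut[:,:2],[z]*3]).round(1).tolist())
print(ks([[187,47],[172,152],[152,278]]))
```

```text
nuts [[ 475.2  -35.6  128. ]
 [ 451.8 -132.6  128. ]
 [ 428.5 -229.4  128. ]] [99.85190616 99.53220914]
[[ 452.9 -239.6  118. ]
 [ 498.9 -248.2  118. ]
 [ 469.4  -60.9  118. ]
 [ 465.9 -107.4  118. ]
 [ 474.5 -144.7  118. ]
 [ 518.3 -163.8  118. ]]
manifold yaw -0.23617113673757917
red mid r 49.53878289761886 lever 0.059928186146486095
yel mid r 49.18912881754526 lever 1.4885079462458257
blue mid r 49.5399289069172 lever 0.21491903369487508
115 [[298.2, 194.3], [294.9, 216.8], [290.8, 244.6]]
125 [[298.3, 190.3], [295.0, 212.6], [290.8, 240.1]]
130 [[298.4, 188.3], [295.0, 210.5], [290.9, 237.8]]
[[300.65217391 190.2173913 ]
 [297.39130435 213.04347826]
 [293.04347826 240.43478261]]
```

Run:
```python
import pickle; from h import *
d=pickle.load(open("f0.pkl","rb"))
t=lambda L:np.float64(L)*.7
for z in(20,150,300): print(z,"plateL,plateR,wallbot,nose",ray(d["top"],t([[453,237],[580,237],[655,232],[435,160]]),z).round(0)[:,:2].tolist())
for z in(20,150,250,300): print(z,"side platecorner, wall top-left, nose",ray(d["side"],t([[495,355],[635,240],[535,170],[510,270]]),z).round(0)[:,:2].tolist())
```

```text
20 plateL,plateR,wallbot,nose [[559.0, -123.0], [554.0, -343.0], [561.0, -477.0], [695.0, -97.0]]
150 plateL,plateR,wallbot,nose [[531.0, -110.0], [527.0, -299.0], [532.0, -415.0], [649.0, -87.0]]
300 plateL,plateR,wallbot,nose [[499.0, -94.0], [495.0, -248.0], [500.0, -343.0], [595.0, -76.0]]
20 side platecorner, wall top-left, nose [[570.0, -125.0], [993.0, 259.0], [943.0, 779.0], [678.0, 153.0]]
150 side platecorner, wall top-left, nose [[510.0, -302.0], [828.0, -14.0], [790.0, 376.0], [591.0, -94.0]]
250 side platecorner, wall top-left, nose [[464.0, -438.0], [700.0, -224.0], [672.0, 66.0], [524.0, -283.0]]
300 side platecorner, wall top-left, nose [[441.0, -507.0], [637.0, -329.0], [614.0, -89.0], [491.0, -378.0]]
```

Emit:
play_rows:
  dp:
    - [0, 0, -1]
    - [0, 0, -2]
    - [0, 0, -3]
    - [0, 0, -4]
    - [0, 0, -5]
  rot:
    - [0, 0, 0]
    - [0, 0, 0]
    - [0, 0, 0]
    - [0, 0, 0]
    - [0, 0, 0]
  fingers: 0

```text
clock: 0.52
eef_pos: [281.0, 557.7, 432.9]
tcp_rot: [-3.141, -0.0, 2.675]
contact_force: [0.6, 1.2, 0.1]
opening: 0.299
grasp_force: 0.0
```

Emit:
play_rows:
  dp:
    - [-0.67, -0.74, 0]
    - [-1.34, -1.48, 0]
    - [-2.01, -2.22, 0]
    - [-2.68, -2.96, 0]
    - [-3.35, -3.7, 0]
  rot:
    - [0, 0, 0]
    - [0, 0, 0]
    - [0, 0, 0]
    - [0, 0, 0]
    - [0, 0, 0]

```text
clock: 0.93
eef_pos: [334.2, 363.8, 430.9]
tcp_rot: [-3.141, 0.0, 2.675]
contact_force: [1.0, -0.7, -0.4]
opening: -0.001
grasp_force: 0.0
```

Emit:
play_rows:
  dp:
    - [-0.67, -0.74, 0]
    - [-1.34, -1.48, 0]
    - [-2.01, -2.22, 0]
    - [-2.68, -2.96, 0]
    - [-3.35, -3.7, 0]
  rot:
    - [0, 0, 0]
    - [0, 0, 0]
    - [0, 0, 0]
    - [0, 0, 0]
    - [0, 0, 0]

```text
clock: 1.35
eef_pos: [387.1, 171.3, 431.2]
tcp_rot: [3.142, 0.0, 2.675]
contact_force: [1.0, -0.4, 0.1]
opening: 0.001
grasp_force: 0.0
```

Emit:
play_rows:
  dp:
    - [-0.67, -0.74, 0]
    - [-1.34, -1.48, 0]
    - [-2.01, -2.22, 0]
    - [-2.68, -2.96, 0]
    - [-3.35, -3.7, 0]
  rot:
    - [0, 0, 0]
    - [0, 0, 0]
    - [0, 0, 0]
    - [0, 0, 0]
    - [0, 0, 0]

```text
clock: 1.77
eef_pos: [440.3, -21.3, 431.2]
tcp_rot: [3.141, 0.0, 2.675]
contact_force: [1.1, 0.1, -0.5]
opening: -0.002
grasp_force: 0.0
```

Emit:
play_rows:
  dp:
    - [-0.67, -0.74, 0]
    - [-1.34, -1.48, 0]
    - [-2.01, -2.22, 0]
    - [-2.68, -2.96, 0]
    - [-3.25, -3.5, 0]
  rot:
    - [0, 0, -0.44]
    - [0, 0, -0.88]
    - [0, 0, -1.32]
    - [0, 0, -1.76]
    - [0, 0, -2.2]

```text
clock: 2.18
eef_pos: [493.4, -205.7, 430.9]
tcp_rot: [-3.141, -0.001, 2.906]
contact_force: [0.5, 0.3, 0.9]
opening: -0.002
grasp_force: 0.0
```

Emit:
play_rows:
  dp:
    - [0, 0, 1]
    - [0, 0, 2]
    - [0, 0, 3]
    - [0, 0, 4]
    - [0, 0, 5]
  rot:
    - [0, 0, 0]
    - [0, 0, 0]
    - [0, 0, 0]
    - [0, 0, 0]
    - [0, 0, 0]

```text
clock: 2.6
eef_pos: [493.0, -202.8, 229.4]
tcp_rot: [3.142, -0.0, 2.905]
contact_force: [0.1, -0.4, -0.4]
opening: -0.001
grasp_force: 0.0
```

Emit:
play_rows:
  dp:
    - [0, 0, 1]
    - [0, 0, 1.9]
    - [0, 0, 1.9]
    - [0, 0, 1.9]
  rot:
    - [0, 0, 0]
    - [0, 0, 0]
    - [0, 0, 0]
    - [0, 0, 0]

```text
clock: 2.93
eef_pos: [492.3, -202.3, 154.2]
tcp_rot: [3.141, -0.004, 2.905]
contact_force: [0.1, -0.2, 0.5]
opening: -0.0
grasp_force: 0.0
```

Run:
```python
from rig import telemetry, optics
from h import *
t=optics.grab_frame("top"); s=optics.grab_frame("side")
a=cv2.resize(t["color"][150:270,250:390],(560,480),interpolation=cv2.INTER_CUBIC)
b=cv2.resize(s["color"][150:310,260:340],(240,480),interpolation=cv2.INTER_CUBIC)
cv2.imwrite("pics/c2.png",np.hstack([a,b])[:,:,::-1])
e=telemetry.sense()["eef_pos"]; print(e,(proj(t,e)-[250,150])*4,(proj(s,e)-[260,150])*3+[560,0])
```

```text
[ 494.83754013 -203.31711166  157.29272783] [[452.1993771  124.47329892]] [[752.80941132 195.39589918]]
```

View pics/c2.png

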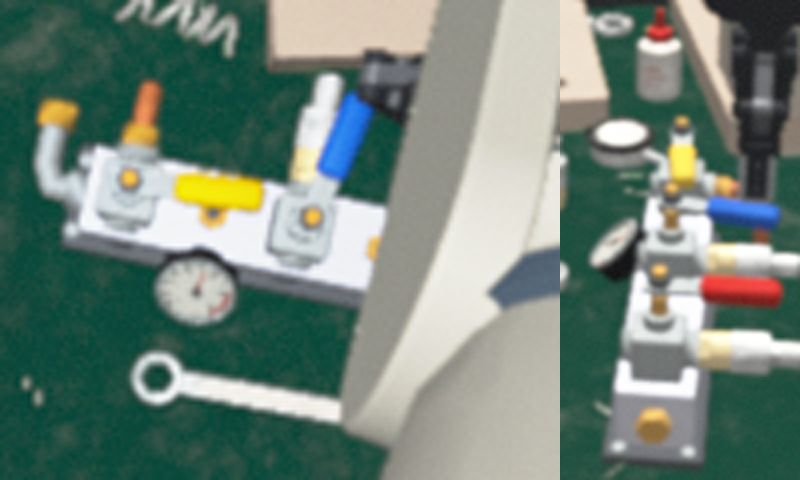

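The yellow and blue levers are unmoved. The side view has the shut fingertips at about (757,195), within 2 mm of the prediction (753,195) and in the gap between the blue and red levers. I'll go down to lever height and start pushing.

Emit:
play_rows:
  dp:
    - [0, 0, 0.6]
    - [0, 0, 1.3]
    - [0, 0, 1.3]
  rot:
    - [0, 0, 0]
    - [0, 0, 0]
    - [0, 0, 0]

```text
clock: 3.28
eef_pos: [492.9, -202.5, 102.3]
tcp_rot: [3.141, -0.001, 2.905]
contact_force: [-1.0, 0.7, -0.0]
opening: 0.002
grasp_force: 0.0
```

Emit:
play_rows:
  dp:
    - [0.03, -0.28, 0]
    - [0.03, -0.45, 0]
    - [0.03, -0.68, 0]
    - [0.03, -0.93, 0]
    - [0.05, -1.18, 0]
  rot:
    - [0, 0, 0]
    - [0, 0, 0]
    - [0, 0, 0]
    - [0, 0, 0]
    - [0, 0, 0]

```text
clock: 3.7
eef_pos: [481.3, -248.8, 105.4]
tcp_rot: [3.14, 0.002, 2.904]
contact_force: [1.4, 7.6, -0.6]
opening: -0.001
grasp_force: 3.2
```

Emit:
play_rows:
  dp:
    - [0.03, -0.25, 0]
    - [0.13, -0.5, 0]
    - [0.25, -0.7, 0]
    - [0.4, -0.88, 0]
    - [0.58, -1.0, 0]
  rot:
    - [0, 0, 0]
    - [0, 0, 0]
    - [0, 0, 0]
    - [0, 0, 0]
    - [0, 0, 0]

```text
clock: 4.12
eef_pos: [450.4, -283.5, 105.7]
tcp_rot: [-3.141, 0.005, 2.904]
contact_force: [5.6, 3.4, -2.3]
opening: -0.001
grasp_force: 2.7
```

Emit:
play_rows:
  dp:
    - [0.1, -0.06, 0]
    - [0.2, -0.1, 0]
    - [0.2, -0.1, 0]
  rot:
    - [0, 0, 0]
    - [0, 0, 0]
    - [0, 0, 0]

```text
clock: 4.37
eef_pos: [440.8, -285.3, 105.3]
tcp_rot: [-3.14, 0.004, 2.904]
contact_force: [0.7, -0.0, 1.2]
opening: -0.001
grasp_force: 0.5
```

Emit:
play_rows:
  dp:
    - [0.05, 0, 0]
    - [0.1, 0, 0]
    - [0.1, 0, 0]
  rot:
    - [0, 0, 0]
    - [0, 0, 0]
    - [0, 0, 0]

```text
clock: 4.62
eef_pos: [437.6, -284.5, 104.9]
tcp_rot: [-3.139, 0.004, 2.905]
contact_force: [3.9, -1.6, 2.0]
opening: -0.0
grasp_force: 2.2
```

Emit:
play_rows:
  dp:
    - [0.05, 0, 0]
    - [0.1, 0, 0]
    - [0.1, 0, 0]
  rot:
    - [0, 0, 0]
    - [0, 0, 0]
    - [0, 0, 0]

```text
clock: 4.87
eef_pos: [437.3, -284.5, 105.2]
tcp_rot: [-3.139, 0.012, 2.905]
contact_force: [17.1, -3.7, -8.1]
opening: 0.001
grasp_force: 8.8
```

Emit:
play_rows:
  dp:
    - [-0.4, 0, 0]
    - [-0.8, 0, 0]
    - [-0.8, 0, -0.75]
    - [-0.8, 0, -1.5]
    - [-0.8, 0, -1.5]
  rot:
    - [0, 0, 0]
    - [0, 0, 0]
    - [0, 0, 0]
    - [0, 0, 0]
    - [0, 0, 0]

```text
clock: 5.28
eef_pos: [465.7, -291.1, 168.5]
tcp_rot: [-3.139, 0.006, 2.906]
contact_force: [1.2, -0.8, 0.8]
opening: 0.003
grasp_force: 0.0
```

Emit:
play_rows:
  dp:
    - [0.45, 0.9, 0]
    - [0.9, 1.8, 0]
    - [1.35, 2.7, 0]
    - [1.8, 3.6, 0]
    - [2.3, 4.5, 0]
  rot:
    - [0, 0, 0]
    - [0, 0, 0]
    - [0, 0, 0]
    - [0, 0, 0]
    - [0, 0, 0]

```text
clock: 5.7
eef_pos: [415.2, -91.6, 163.6]
tcp_rot: [-3.141, 0.0, 2.904]
contact_force: [1.2, 1.4, -0.2]
opening: -0.002
grasp_force: 0.0
```

Emit:
play_rows:
  dp:
    - [0, 0.48, 0]
    - [0, 0.48, 0]
  rot:
    - [0, 0, 0]
    - [0, 0, 0]

```text
clock: 5.87
eef_pos: [419.8, -71.4, 163.6]
tcp_rot: [3.141, -0.0, 2.908]
contact_force: [0.2, -0.4, -0.0]
opening: 0.002
grasp_force: 0.0
```

Run:
```python
from rig import telemetry, optics
from h import *
t=optics.grab_frame("top"); s=optics.grab_frame("side")
a=cv2.resize(t["color"][150:270,250:390],(560,480),interpolation=cv2.INTER_CUBIC)
b=cv2.resize(s["color"][150:310,260:340],(240,480),interpolation=cv2.INTER_CUBIC)
cv2.imwrite("pics/c3.png",np.hstack([a,b])[:,:,::-1])
e=telemetry.sense()["eef_pos"]; w=e-[475.2,-35.6,0]; print(e,"rel Y",w[0]*.972-w[1]*.234,w[0]*.234+w[1]*.972,(proj(t,e)-[250,150])*4,(proj(s,e)-[260,150])*3+[560,0])
```

```text
[420.56251571 -73.81738999 163.66714592] rel Y -44.164765470125324 -49.93247439644308 [[208.74201923 272.81851712]] [[608.38119072 101.09899496]]
```

View pics/c3.png

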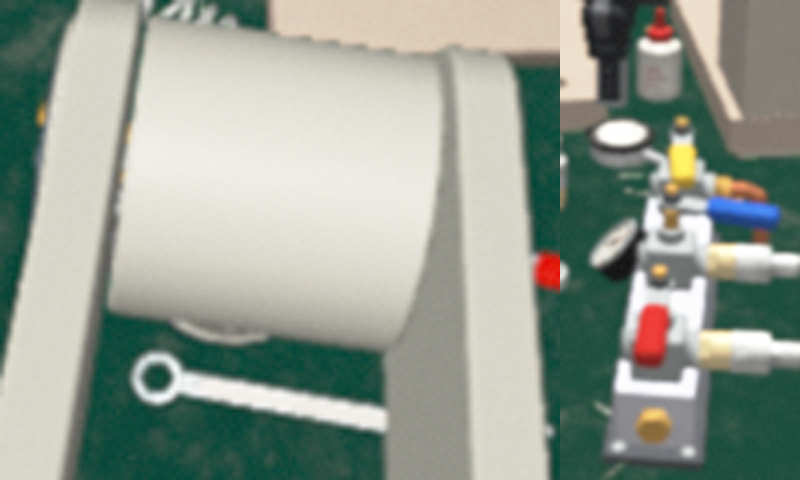

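The side view shows the red lever lying along the bar at (652,335), so it is shut. Yellow at (683,165) and blue at (742,212) are unmoved, and the fingers are on the gauge side of the yellow lever.

Emit:
play_rows:
  dp:
    - [0, 0, 0.75]
    - [0, 0, 1.48]
    - [0, 0, 1.48]
  rot:
    - [0, 0, 0]
    - [0, 0, 0]
    - [0, 0, 0]

```text
clock: 6.22
eef_pos: [417.7, -74.7, 100.6]
tcp_rot: [-3.141, -0.006, 2.904]
contact_force: [-2.2, 0.5, -0.3]
opening: -0.004
grasp_force: 0.0
```

Emit:
play_rows:
  dp:
    - [-0.25, -0.05, 0]
    - [-0.5, -0.1, 0]
    - [-0.73, -0.13, 0]
    - [-0.98, -0.18, 0]
    - [-1.23, -0.18, 0]
  rot:
    - [0, 0, 0]
    - [0, 0, 0]
    - [0, 0, 0]
    - [0, 0, 0]
    - [0, 0, 0]

```text
clock: 6.63
eef_pos: [466.6, -93.1, 104.9]
tcp_rot: [3.141, -0.002, 2.905]
contact_force: [-6.9, 2.5, 2.0]
opening: 0.0
grasp_force: 3.0
```

Emit:
play_rows:
  dp:
    - [-0.25, 0.05, 0]
    - [-0.48, 0.13, 0]
    - [-0.7, 0.28, 0]
    - [-0.88, 0.43, 0]
    - [-1.03, 0.58, 0]
  rot:
    - [0, 0, 0]
    - [0, 0, 0]
    - [0, 0, 0]
    - [0, 0, 0]
    - [0, 0, 0]

```text
clock: 7.05
eef_pos: [512.0, -80.4, 104.6]
tcp_rot: [-3.14, -0.002, 2.905]
contact_force: [-5.7, -3.1, 1.5]
opening: -0.001
grasp_force: 2.8
```

Emit:
play_rows:
  dp:
    - [-0.1, 0.2, 0]
    - [-0.12, 0.3, 0]
    - [-0.12, 0.35, 0]
    - [-0.12, 0.35, 0]
  rot:
    - [0, 0, 0]
    - [0, 0, 0]
    - [0, 0, 0]
    - [0, 0, 0]

```text
clock: 7.38
eef_pos: [520.9, -69.0, 104.9]
tcp_rot: [-3.139, 0.001, 2.907]
contact_force: [-1.8, -9.4, -2.6]
opening: -0.005
grasp_force: 5.0
```

Emit:
play_rows:
  dp:
    - [0, 0.05, 0]
    - [0, 0.1, 0]
    - [0, 0.1, 0]
  rot:
    - [0, 0, 0]
    - [0, 0, 0]
    - [0, 0, 0]

```text
clock: 7.63
eef_pos: [521.1, -68.3, 104.9]
tcp_rot: [-3.134, 0.002, 2.908]
contact_force: [-5.7, -31.4, -0.4]
opening: -0.001
grasp_force: 15.7
```

Emit:
play_rows:
  dp:
    - [0, -0.25, 0]
    - [0, -0.4, 0]
    - [0, -0.4, -1]
    - [0, -0.4, -2]
    - [0, -0.4, -3]
  rot:
    - [0, 0, 0]
    - [0, 0, 0]
    - [0, 0, 0]
    - [0, 0, 0]
    - [0, 0, 0]

```text
clock: 8.05
eef_pos: [517.5, -79.1, 226.1]
tcp_rot: [3.141, 0.0, 2.905]
contact_force: [1.5, 0.2, 0.5]
opening: -0.001
grasp_force: 0.0
```

Emit:
play_rows:
  dp:
    - [0, 0, -1]
    - [0, 0, -2]
    - [0, 0.9, -3]
    - [0, 1.8, -3.5]
    - [0, 2.7, -4]
  rot:
    - [0, 0, 0]
    - [0, 0, 0]
    - [0, 0, 0]
    - [0, 0, 0]
    - [0, 0, 0]

```text
clock: 8.47
eef_pos: [541.3, 17.7, 382.6]
tcp_rot: [3.14, 0.005, 2.903]
contact_force: [1.0, 0.0, -0.0]
opening: 0.004
grasp_force: 0.0
```

Emit:
play_rows:
  dp:
    - [0.5, 0.9, 0]
    - [1, 1.8, 0]
    - [1.2, 2.7, 0]
    - [1.2, 3.6, 0]
    - [1.2, 4.5, 0]
  rot:
    - [0, 0, 0]
    - [0, 0, 0]
    - [0, 0, 0]
    - [0, 0, 0]
    - [0, 0, 0]

```text
clock: 8.88
eef_pos: [535.9, 205.6, 380.4]
tcp_rot: [3.14, 0.002, 2.906]
contact_force: [1.5, -0.2, 0.3]
opening: 0.0
grasp_force: 0.0
```

Run:
```python
from rig import telemetry, optics
from h import *
t=optics.grab_frame("top"); s=optics.grab_frame("side")
a=cv2.resize(t["color"][150:270,250:390],(560,480),interpolation=cv2.INTER_CUBIC)
b=cv2.resize(s["color"][150:310,260:340],(240,480),interpolation=cv2.INTER_CUBIC)
cv2.imwrite("pics/c4.png",np.hstack([a,b])[:,:,::-1])
print(telemetry.sense()["eef_pos"])
```

```text
[536.75831094 208.12637049 379.4250418 ]
```

View pics/c4.png

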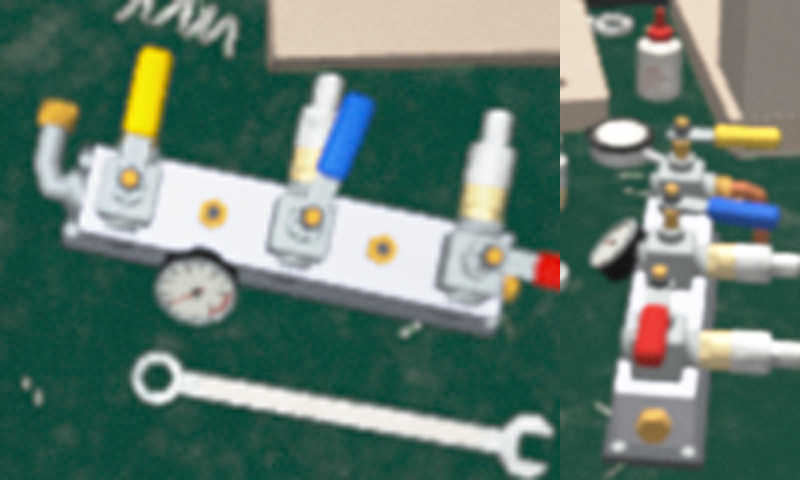

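The yellow lever is in line with its outlet at (148,90), and the red lever is square across at (548,270). The needle points to the lower left, which is zero, and the blue lever and the spanner are unmoved. I'll hand the job in.

```bash
python3 -c "
from rig import r
print(r.sign_off())"
```

```text
the job is handed in; nothing more can be done
None
```

I shut the red lever against its stop, then opened the yellow bleed to its stop; the last picture shows the gauge at zero, with the blue lever, pot and spanner unmoved and the arm clear (coupler not re-checked), and I handed the job in at about 9 s; no verdict came back.

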